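# Fit the filter panel into the bench dust filter

## Robot

A 7-joint arm with a two-finger parallel gripper is mounted at the origin on a cart in front of the work surface, level with it; the furniture and walls round the work are solid. World frame = base frame: x ahead of the robot, y to its left, z up, the work surface at z = 0. Lengths are in mm, angles in rad, forces in N, time in s.
With the tool pointing down it reaches from about 400 to 875 mm from the base axis. Payload 6.5 kg.
Tool frame: the origin (TCP) lies on the mounting face of the last link; the fingertips stand 173 mm ahead of it and the grasp point (between the pads) lies 155 mm ahead of it; z points along the fingers, y is the direction in which the jaws open and shut (so a half turn about z gives the same grasp; the last joint's range is limited). The gripper opens to 85 mm and grips with 20 to 120 N. Pads are 22 mm wide; open, the fingers measure 114 mm over their backs; the gripper's body (76 mm by 85 mm) begins 54 mm behind the grasp point. The pads swing forward as they close: fully open they stand 13 mm farther back than shut.
Start: joints at [1.261, 0.536, -0.004, 1.538, 0.003, 1.067, -0.071], TCP at [156.906, -630.77, 404.69] pointing down, gripper open.
Joint ranges: [-2.7, 2.7], [-0.37, 2.16], [-1.27, 1.26], [0.24, 2.4], [-1.31, 4.45], [0.19, 1.91], [-2.76, 2.76]. Speed limits (rad/s): [2.39, 2.39, 3.14, 3.14, 3.14, 3.14, 3.14].

## Interface

Orientations are given as [roll, pitch, yaw] about the fixed x, y, z axes, in that order (R = Rz(yaw) Ry(pitch) Rx(roll)).
In Python, from plant import * gives the robot as it stands.
- The arm moves only by the tool arm_command, never from a script. Its argument "targets" is a list of rows, each an object of numbers: "tx", "ty", "tz": the shift along the tool's x, y, z in m; "turn": the turn about the tool's z in degrees; "grip": the finger opening in m, from 0 to 0.0854. In form: [{"tx": .., "ty": .., "tz": .., "turn": .., "grip": ..}, ...]. A call has 1 to 10 rows; each row shifts and turns the commanded pose from where the row before left it, along the tool's axes as they then stand; what a row does not reach is not made up. A row lasts 1/8 s, in which the tool goes at most 62.5 mm and 10.7 degrees, less where a joint would pass 70% of its speed; a pose out of reach is approached as far as the arm can. A call with a gripper value outside its range is refused whole. The fingers move at their own pace and stop on an object; "newtons" is the grip in N (left out, the last holds). Time passes only in rows, so rows that do not move let the fingers close. It gives the time, the measured TCP pose, the force and the opening at its end, in the units of the state.
- read_state(): the state, without advancing time (a new reading comes with each control period).
- capture(name): name is "side" or "top" or "wrist"; returns a dict with "image" (400x640x3 uint8, blue, green, red), "depth" (400x640 float32, mm along the optical axis (not along the pixel's ray), 0 where there is no reading), "K" (3x3 intrinsics, pixels), "world_from_camera" (4x4, takes a point from camera to world coordinates). Camera axes: x right, y up, looking along -z (the intrinsics and any distortion apply to the point x, -y, -z); pixel columns grow to the right and rows downward; lengths in mm; the calibration is good to about 2 mm. A picture is of the moment at which its call begins.
- job_done(): hands the job in, once; it reports no verdict.
The state is a dict: "clock": time; "q": joint angles; "qvel": joint speeds; "joint_efforts": joint torques, N m; "ee_pos": TCP position; "tool_rot": TCP orientation; "contact_force": force on the tool from outside, world axes, zero at the start; "torque": the same for the moment, N m; "opening": opening from 0.0 (shut) to 1.0 (fully open).
Only numpy, scipy, OpenCV 4.12 (cv2) and the standard library are available. Lean on these libraries where they do the work, as an engineer would, in place of code of your own. Each camera call takes 0.05 s, during which the arm holds its last target.

## Task

The bench dust filter needs its filter panel. Turn the red key on the green unit a quarter-turn anticlockwise to its stop to free the metal dust shutter, swing the shutter fully aside by its black knob until the slot is uncovered, then take the blue filter panel from its wooden stand and lower it gently into the slot until it is fully home, and let go of it.

Things in the scene. Friction and masses are not known exactly. Their poses are not given: they have to be found in the camera images.
- unit: Green air-filter unit, fixed to the bench: a box 190 mm (x) by 140 mm (y) by 85 mm high on a 6 mm wider black foot. Origin at the centre of its underside, z up; at yaw 0 its front (louvres) faces the robot, -x. Its yaw differs from run to run. In its top, centred and running along its x axis, is a slot 103 mm long (x) by 13 mm wide (y) and 70 mm deep, with a 4 mm 45-degree lead-in all round its mouth. Shutter, key and slot all move with it.
- slot_mouth (a point): Centre of the slot's mouth, in the unit's frame at (0, 0, 85 mm). Axes as the unit's.
- slot_floor (a point): Centre of the slot's floor, in the unit's frame at (0, 0, 15 mm). The panel's underside rests here when it is home.
- pivot (a point): Point on the shutter's upright pivot axis, level with the unit's top, in the unit's frame at (78, 0, 85 mm).
- shutter (a joint): Angle of the shutter in rad: 0 = closed, lying along the slot and covering it; grows as the shutter swings level, anticlockwise seen from above, its knob moving toward the unit's -y side; stop at 1.65. The shutter is an aluminium strip 32 mm wide, 4 mm thick, its top 5 mm above the unit's top, reaching 146 mm from the pivot. It turns stiffly (0.12 N m, about 1 N at the knob), stays where it is left, and cannot open more than about 0.1 rad until the key is turned.
- shutter_knob (a point): On the axis of the shutter's upright black knob, 133 mm from the pivot and 20 mm above the unit's top. The knob is round, 15 mm thick (18 mm at foot and head), and reaches from 5 to 35 mm above the unit's top. It can be pinched or just pushed sideways.
- latch (a joint): Angle of the latch in rad: 0 = locked, grows anticlockwise seen from above, stop at 1.571 (a quarter-turn). Starts between 0 and 0.1. Friction 0.04 N m; it stays where it is left. At 0 its steel tongue (62 mm long, 14 mm wide, its top 18 mm above the unit's top) points along the unit's -y over the shutter and its hooked tip holds a stud of the shutter; at the stop it points along the unit's +x.
- key (a point): On the latch's upright turning axis, at the middle of the red wing key, 38 mm above the unit's top, in the unit's frame at (42, 48, 123 mm). The point turns with the latch (latch at 0: axes as the unit's). The wing is a flat upright plate 34 mm long (along the tongue, the point's y), 8 mm thick (the point's x), from 22 to 52 mm above the unit's top. Pinch it across its 8 mm from above.
- stand: Wooden stand, fixed on a plank 42 mm above the bench: 124 mm (x) by 60 mm (y) by 34 mm high, with a groove 12 mm wide along its x axis, open at both ends, its floor 10 mm above the underside. Origin at the centre of its underside.
- filter: Blue-framed rigid filter panel with white pleats, upright in the stand's groove; about 120 g. Frame 100 mm long (its x), 10 mm thick (its y), 80 mm high; on top of it in the middle a grip tab 44 mm long, 10 mm thick, up to 112 mm above the underside. Origin at the centre of its underside, z up. Either way round will do. When home, its frame stands 10 mm and its tab 42 mm above the unit's top.

How it is judged (in metres and radians):
On the way, in this order (a step that is already met when the one before it is completed fails the run):
1. the key is turned a quarter-turn anticlockwise (at least 75 degrees) (value of joint latch above 1.31 rad), for 0.2 s.
2. the shutter is swung aside (at least 77 degrees) (value of joint shutter above 1.35 rad), for 0.2 s.
At the end, for the whole second after the job is handed in: The filter panel stands still in the unit's slot, its underside within 3 mm of the slot's floor, centred within 5 mm, upright and in line with the slot within 0.06 rad, the key still turned (over 1.2 rad) and the shutter still aside (over 1.25 rad) (z of filter in the frame of slot_floor below 0.003 m and horizontal distance between filter and slot_floor below 0.005 m and angle between filter's own z axis and vertical below 0.06 rad and angle between the x axis of filter and the x axis of unit, either way round below 0.06 rad and linear speed of filter below 0.02 m/s and value of joint latch above 1.2 rad and value of joint shutter above 1.25 rad); the robot touches nothing.
It fails at once if the panel is dropped into the slot (faster than 0.5 m/s inside it) (z of filter in the frame of slot_floor below 0.065 m and horizontal distance between filter and slot_floor below 0.02 m and linear speed of filter above 0.5 m/s).
It also fails if it takes over 64 s, if anything falls off the work surface, if the arm or the gripper's body presses on something with over 40 N, if the wrist force passes 120 N, or if a joint passes its speed limit or range.

## Working session

There is one attempt and no reset: what is moved stays moved. The work goes in short steps, Python scripts to look and compute and a tool call to move; the robot and the scene stay as the last step left them, time stands still between calls to the robot, and variables do not carry over. Pictures are saved under pics/ and viewed, and the job is handed in when it is done.

Besides the shell and the picture viewer there is one more tool, called after ">>>" as name(argument=value, ...) on one line, values as JSON. arm_command: Moves the arm, as the interface text tells. Its arguments: {"type":"object","properties":{"targets":{"type":"array","items":{"type":"object","properties":{"tx":{"type":"number"},"ty":{"type":"number"},"tz":{"type":"number"},"turn":{"type":"number"},"grip":{"type":"number"}}}},"newtons":{"type":"number"}},"required":["targets"]}

```bash
ls; mkdir -p pics; python3 - <<'E'
from plant import *
import cv2,numpy as np
s=read_state();print(s)
for n in("side","top","wrist"):
    c=capture(n);cv2.imwrite(f"pics/{n}0.png",c["image"]);np.savez(f"pics/{n}0.npz",**c);print(n,c["K"].tolist(),np.round(c["world_from_camera"],3).tolist())
E
```

```text
pics
{'clock': 0.0, 'q': array([ 1.26079815,  0.53720305, -0.00443791,  1.53887083,  0.00257448,
        1.06731624, -0.07123636]), 'qvel': array([ 0.00188967,  0.00168994,  0.00085134,  0.00110497, -0.00058601,
       -0.00042711, -0.00087943]), 'joint_efforts': array([-8.25908919e-04, -5.83419263e+01,  1.04867589e+00, -2.59104896e+01,
        1.24045793e-02,  9.53962473e-03,  7.42141111e-06]), 'ee_pos': array([ 156.83006366, -630.4540623 ,  403.78981622]), 'tool_rot': array([-3.13980419e+00,  1.09326115e-04,  2.43820902e-01]), 'contact_force': array([ 0.40177346, -0.52611572,  0.24875998]), 'torque': array([0.01166473, 0.01752849, 0.03347211]), 'opening': 0.9999089764349487}
side [[383.9463403643882, 0.0, 315.89079518828], [0.0, 383.9463403643882, 193.43858324858], [0.0, 0.0, 1.0]] [[-0.999, 0.012, 0.039, 540.713], [0.032, -0.354, 0.935, 712.12], [0.025, 0.935, 0.353, 405.784], [0.0, 0.0, 0.0, 1.0]]
top [[520.453731905957, 0.0, 318.0463584078532], [0.0, 520.453731905957, 197.35300398447643], [0.0, 0.0, 1.0]] [[-0.027, 0.996, -0.086, 433.398], [-0.999, -0.03, -0.034, -76.158], [-0.037, 0.085, 0.996, 930.978], [0.0, 0.0, 0.0, 1.0]]
wrist [[355.9811883726936, 0.0, 326.119441901816], [0.0, 355.9811883726936, 193.88943311803934], [0.0, 0.0, 1.0]] [[0.24, 0.917, 0.317, 239.004], [-0.971, 0.228, 0.077, -610.557], [-0.002, -0.326, 0.945, 373.316], [0.0, 0.0, 0.0, 1.0]]
```

View pics/top0.png

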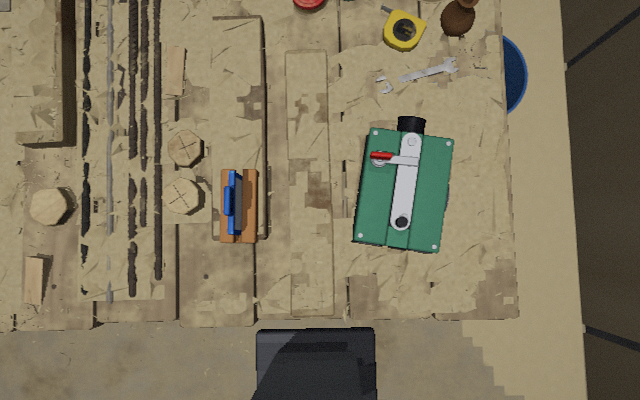

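View pics/side0.png

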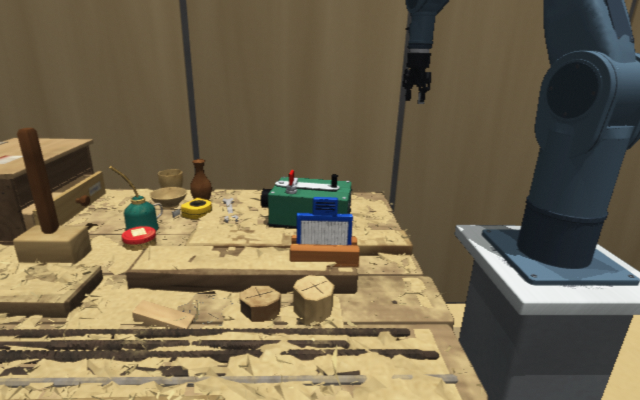

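View pics/wrist0.png

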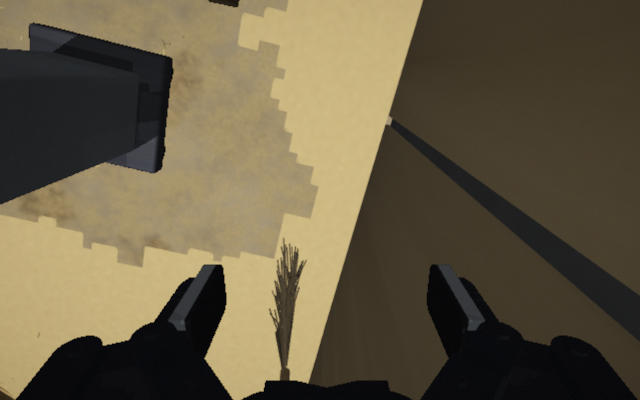

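The top view shows the unit near pixel (403,185): knob at (402,222), pivot at (411,141) and key at (381,156). The filter stands in its stand near (234,205). I'll enlarge these.

```bash
cat > h.py <<'E'
import numpy as np,cv2
def ray(c,u,v):
    K=c["K"];T=c["world_from_camera"]
    d=np.array([(u-K[0,2])/K[0,0],-(v-K[1,2])/K[1,1],-1.0])
    return T[:3,3],T[:3,:3]@d
def atz(c,u,v,z):
    o,d=ray(c,u,v);return o+d*(z-o[2])/d[2]
def dep(c,u,v):
    o,d=ray(c,u,v);return o+d*c["depth"][int(round(v)),int(round(u))]
def proj(c,p):
    T=c["world_from_camera"];K=c["K"];q=T[:3,:3].T@(np.asarray(p,float)-T[:3,3])
    return np.array([K[0,2]+K[0,0]*q[0]/-q[2],K[1,2]+K[1,1]*q[1]/q[2]])
def crop(c,x,y,w,h,f,name):
    cv2.imwrite(name,cv2.resize(c["image"][y:y+h,x:x+w],None,fx=f,fy=f,interpolation=cv2.INTER_CUBIC))
E
python3 - <<'E'
from h import *
c=np.load("pics/top0.npz")
crop(c,340,105,130,160-10,4,"pics/a.png")
crop(c,210,160,60,90,6,"pics/b.png")
for p in[(402,222),(411,141),(381,156),(375,131),(449,143),(435,247),(360,235),(380,200),(430,200)]: print(p,dep(c,*p).round(1))
for p in [(239,205),(228,205),(247,230),(224,240),(252,180),(300,200),(350,120)]:print(p,dep(c,*p).round(1))
E
```

```text
(402, 222) [ 461.5 -177.4  118.2]
(411, 141) [ 593.4 -200.6   91.4]
(381, 156) [ 563.6 -147.4  132.9]
(375, 131) [ 613.1 -143.4   85.8]
(449, 143) [ 588.9 -262.6   86.7]
(435, 247) [ 421.1 -232.1   87.6]
(360, 235) [ 443.6 -113.2   82.2]
(380, 200) [ 499.5 -147.6   82.5]
(430, 200) [ 497.  -228.2   84. ]
(239, 205) [498.5  84.2  79.4]
(228, 205) [492.8  85.5 160.2]
(247, 230) [457.   72.3  75.1]
(224, 240) [441.6 110.4  76.8]
(252, 180) [540.   62.8  74. ]
(300, 200) [508.1 -13.2  26.5]
(350, 120) [ 652.2 -105.6    4.3]
```

View pics/a.png

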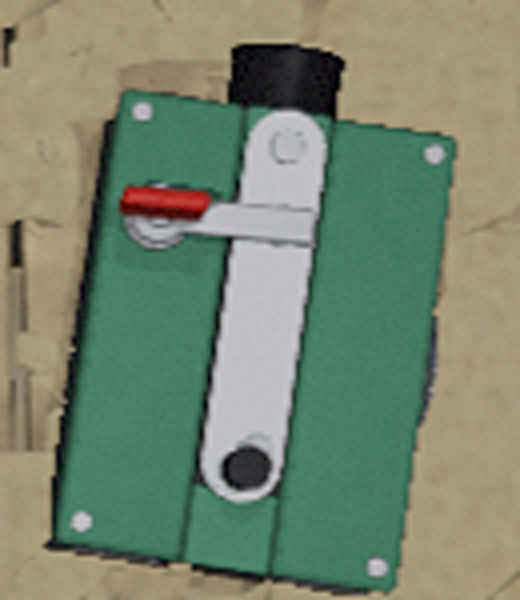

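View pics/b.png

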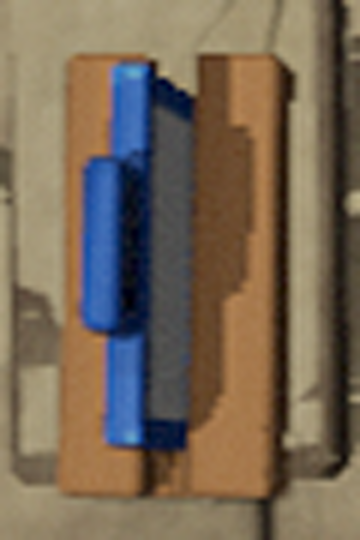

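```bash
cat > fit.py <<'E'
from h import *
from scipy.optimize import least_squares
c=np.load("pics/top0.npz")
def fit(c,obs,x0):
    def f(x):
        s,co=np.sin(x[2]),np.cos(x[2]);r=[]
        for u,p in obs:
            w=[x[0]+co*p[0]-s*p[1],x[1]+s*p[0]+co*p[1],p[2]]
            r+=list(proj(c,w)-u)
        return np.array(r)
    s=least_squares(f,x0,loss="soft_l1");return s.x,f(s.x).reshape(-1,2)
def C(x,y,ox,oy,k):return np.array([ox+(x+.5)/k-.5,oy+(y+.5)/k-.5])
if __name__=="__main__":
    o=[((123,90),(95,70,85)),((455,138),(95,-70,85)),((393,592),(-95,-70,85)),((52,543),(-95,70,85)),((288,147),(78,0,91)),((247,467),(-55,0,120)),((165,203),(42,48,137))]
    x,r=fit(c,[(C(*a,340,105,4),b) for a,b in o],[510,-190,0]);print(x,r.round(2).tolist())
    # stand corners z=76 ; filter
    o=[((70,57),(62,30,76)),((282,57),(62,-30,76)),((272,495),(-62,-30,76)),((60,490),(-62,30,76))]
    x,r=fit(c,[(C(*a,210,160,6),b) for a,b in o],[500,80,0]);print(x,r.round(2).tolist())
    o=[((113,63),(50,5,132)),((153,63),(50,-5,132)),((146,445),(-50,-5,132)),((106,445),(-50,5,132)),((105,158),(22,0,164)),((97,328),(-22,0,164))]
    x,r=fit(c,[(C(*a,210,160,6),b) for a,b in o],[500,80,0]);print(x,r.round(2).tolist())
E
python3 fit.py
```

```text
[ 5.15559784e+02 -1.86398930e+02 -1.84356199e-01] [[-0.72, -1.03], [1.35, -0.5], [0.76, 1.6], [-0.44, 0.14], [-0.57, 0.38], [0.09, 0.59], [-0.05, -1.09]]
[ 4.98554212e+02  8.63992345e+01 -3.70622427e-02] [[-0.19, -1.13], [0.23, -0.96], [0.4, 0.79], [-0.46, 1.26]]
[ 4.99906130e+02  8.66082722e+01 -3.32562125e-02] [[0.1, -0.34], [-0.19, -0.34], [-0.3, 0.33], [-0.08, 0.29], [-0.09, -0.53], [0.62, 0.59]]
```

```bash
cat > plan.py <<'E'
from plant import *
import numpy as np,json,sys
def P(s=None):
    s=s or read_state();return s["ee_pos"],s["tool_rot"]
def plan(target,yaw,n,nturn=None):
    """target TCP xyz mm, yaw rad; straight line in n rows, shift taken in axes before the row's turn"""
    p,r=P();psi=r[2];d=np.array(target)-p
    dy=yaw-psi
    rows=[]
    for k in range(n):
        a=psi+dy*k/n
        v=d/n
        rows.append(dict(tx=round((v[0]*np.cos(a)+v[1]*np.sin(a))/1e3,4),ty=round((v[0]*np.sin(a)-v[1]*np.cos(a))/1e3,4),tz=round(-v[2]/1e3,4),turn=round(-np.degrees(dy)/n,2)))
    print("pose",p.round(1),r.round(4),"delta",d.round(1),"dyaw deg",round(np.degrees(dy),1))
    for i in range(0,n,10): print(json.dumps(rows[i:i+10]))
E
python3 -c "
from plan import *
plan([565.6,-146.9,404],1.42,16)"
```

```text
pose [ 156.8 -630.5  404. ] [-3.1402e+00  1.0000e-04  2.4390e-01] delta [408.8 483.6  -0. ] dyaw deg 67.4
[{"tx": 0.0321, "ty": -0.0232, "tz": 0.0, "turn": -4.21}, {"tx": 0.0337, "ty": -0.0207, "tz": 0.0, "turn": -4.21}, {"tx": 0.0351, "ty": -0.0182, "tz": 0.0, "turn": -4.21}, {"tx": 0.0364, "ty": -0.0156, "tz": 0.0, "turn": -4.21}, {"tx": 0.0374, "ty": -0.0129, "tz": 0.0, "turn": -4.21}, {"tx": 0.0383, "ty": -0.0101, "tz": 0.0, "turn": -4.21}, {"tx": 0.0389, "ty": -0.0072, "tz": 0.0, "turn": -4.21}, {"tx": 0.0393, "ty": -0.0044, "tz": 0.0, "turn": -4.21}, {"tx": 0.0395, "ty": -0.0015, "tz": 0.0, "turn": -4.21}, {"tx": 0.0396, "ty": 0.0014, "tz": 0.0, "turn": -4.21}]
[{"tx": 0.0393, "ty": 0.0043, "tz": 0.0, "turn": -4.21}, {"tx": 0.0389, "ty": 0.0072, "tz": 0.0, "turn": -4.21}, {"tx": 0.0383, "ty": 0.0101, "tz": 0.0, "turn": -4.21}, {"tx": 0.0374, "ty": 0.0128, "tz": 0.0, "turn": -4.21}, {"tx": 0.0364, "ty": 0.0156, "tz": 0.0, "turn": -4.21}, {"tx": 0.0352, "ty": 0.0182, "tz": 0.0, "turn": -4.21}]
```

>>> arm_command(targets=[{"tx": 0.032, "ty": -0.023, "turn": -4.2}, {"tx": 0.034, "ty": -0.021, "turn": -4.2}, {"tx": 0.035, "ty": -0.018, "turn": -4.2}, {"tx": 0.036, "ty": -0.016, "turn": -4.2}, {"tx": 0.037, "ty": -0.013, "turn": -4.2}, {"tx": 0.038, "ty": -0.01, "turn": -4.2}, {"tx": 0.039, "ty": -0.007, "turn": -4.2}, {"tx": 0.039, "ty": -0.004, "turn": -4.2}, {"tx": 0.04, "ty": -0.001, "turn": -4.2}, {"tx": 0.04, "ty": 0.001, "turn": -4.2}])

```text
schema error: expected keys tx, ty, tz, turn, grip
```

>>> arm_command(targets=[{"tx": 0.039, "ty": 0.004, "turn": -4.2}, {"tx": 0.039, "ty": 0.007, "turn": -4.2}, {"tx": 0.038, "ty": 0.01, "turn": -4.2}, {"tx": 0.037, "ty": 0.013, "turn": -4.2}, {"tx": 0.036, "ty": 0.016, "turn": -4.2}, {"tx": 0.035, "ty": 0.018, "turn": -4.2}, {"tx": 0}])

```text
schema error: expected keys tx, ty, tz, turn, grip
```

```bash
python3 - <<'E'
from plant import *
import cv2,numpy as np
s=read_state();print(s["clock"],s["ee_pos"],s["tool_rot"],s["q"],s["opening"],s["contact_force"])
for n in("wrist",):
    c=capture(n);cv2.imwrite(f"pics/{n}1.png",c["image"]);np.savez(f"pics/{n}1.npz",**c);print(np.round(c["world_from_camera"],3).tolist())
E
```

```text
0.15 [ 156.84769156 -630.52153933  404.00799381] [-3.14021019e+00  9.31620323e-05  2.43877410e-01] [ 1.2608157   0.53700068 -0.00445888  1.53864739  0.00259992  1.06733598
 -0.07119208] 0.9997852096601935 [ 0.09305624 -0.72310306  0.25099328]
[[0.24, 0.917, 0.317, 239.018], [-0.971, 0.228, 0.077, -610.611], [-0.002, -0.326, 0.945, 373.435], [0.0, 0.0, 0.0, 1.0]]
```

View pics/wrist1.png

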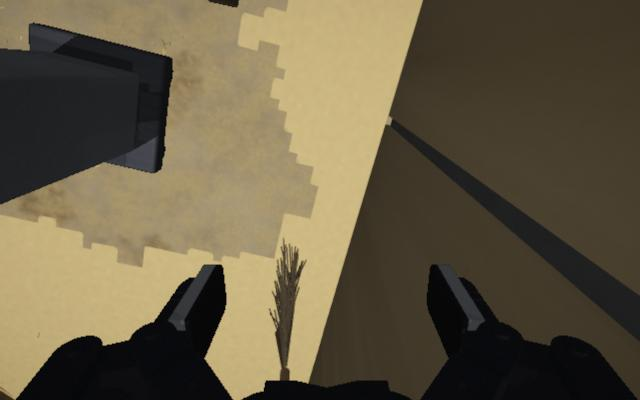

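The calls were refused because every row needs all five keys, so the arm didn't move. Resending.

>>> arm_command(targets=[{"tx": 0.032, "ty": -0.023, "tz": 0, "turn": -4.2, "grip": 0.05}, {"tx": 0.034, "ty": -0.021, "tz": 0, "turn": -4.2, "grip": 0.05}, {"tx": 0.035, "ty": -0.018, "tz": 0, "turn": -4.2, "grip": 0.05}, {"tx": 0.036, "ty": -0.016, "tz": 0, "turn": -4.2, "grip": 0.05}, {"tx": 0.037, "ty": -0.013, "tz": 0, "turn": -4.2, "grip": 0.05}, {"tx": 0.038, "ty": -0.01, "tz": 0, "turn": -4.2, "grip": 0.05}, {"tx": 0.039, "ty": -0.007, "tz": 0, "turn": -4.2, "grip": 0.05}, {"tx": 0.039, "ty": -0.004, "tz": 0, "turn": -4.2, "grip": 0.05}, {"tx": 0.04, "ty": -0.001, "tz": 0, "turn": -4.2, "grip": 0.05}, {"tx": 0.04, "ty": 0.001, "tz": 0, "turn": -4.2, "grip": 0.05}])

```text
clock: 1.45
ee_pos: [413.1, -327.9, 404.7]
tool_rot: [3.142, 0.0, 0.979]
contact_force: [-0.1, -0.8, 0.3]
opening: 0.588
```

>>> arm_command(targets=[{"tx": 0.039, "ty": 0.004, "tz": 0, "turn": -4.2, "grip": 0.05}, {"tx": 0.039, "ty": 0.007, "tz": 0, "turn": -4.2, "grip": 0.05}, {"tx": 0.038, "ty": 0.01, "tz": 0, "turn": -4.2, "grip": 0.05}, {"tx": 0.037, "ty": 0.013, "tz": 0, "turn": -4.2, "grip": 0.05}, {"tx": 0.036, "ty": 0.016, "tz": 0, "turn": -4.2, "grip": 0.05}, {"tx": 0.035, "ty": 0.018, "tz": 0, "turn": -4.2, "grip": 0.05}, {"tx": 0, "ty": 0, "tz": 0, "turn": 0, "grip": 0.05}])

```text
clock: 2.33
ee_pos: [567.0, -145.8, 404.6]
tool_rot: [3.141, -0.002, 1.422]
contact_force: [0.2, -1.2, 0.0]
opening: 0.584
```

```bash
python3 - <<'E'
from plant import *
import cv2,numpy as np
s=read_state();print(s["clock"],s["ee_pos"],s["tool_rot"],s["q"],s["opening"],s["contact_force"])
for n in("wrist",):
    c=capture(n);cv2.imwrite(f"pics/{n}1.png",c["image"]);np.savez(f"pics/{n}1.npz",**c);print(np.round(c["world_from_camera"],3).tolist())
E
```

```text
2.325 [ 566.99421577 -145.80702968  404.61151336] [ 3.14092548e+00 -2.38769283e-03  1.42249549e+00] [ 0.50736945  0.46521657 -0.44512582  1.69518946  0.2242959   1.03147512
 -0.16042927] 0.5843700130738007 [ 0.15492082 -1.22603263  0.00670448]
[[0.989, 0.141, 0.048, 580.105], [-0.149, 0.936, 0.32, -63.011], [-0.0, -0.323, 0.946, 374.263], [0.0, 0.0, 0.0, 1.0]]
```

View pics/wrist1.png

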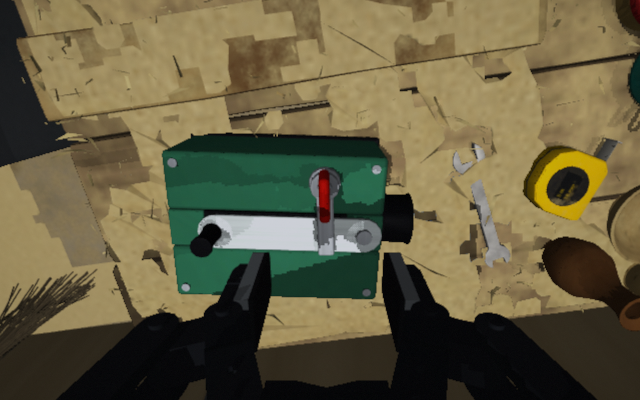

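The wrist view shows the unit from above, with the key at about (324,193), pivot at (368,237) and knob at (204,240). I'll enlarge it and refine the pose.

```bash
python3 - <<'E'
from h import *
c=np.load("pics/wrist1.npz")
crop(c,155,130,265,180,3,"pics/c.png")
crop(c,295,150,60,120,5,"pics/d.png")
E
```

```text
(no output)
```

View pics/c.png

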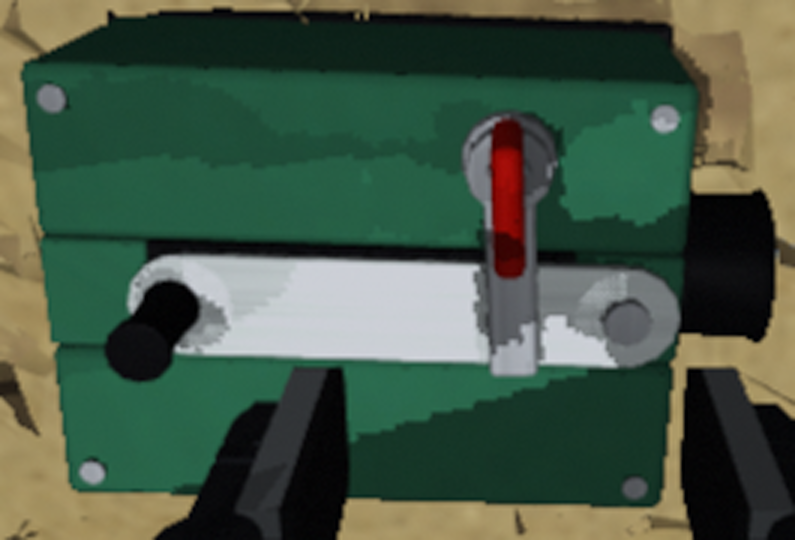

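View pics/d.png

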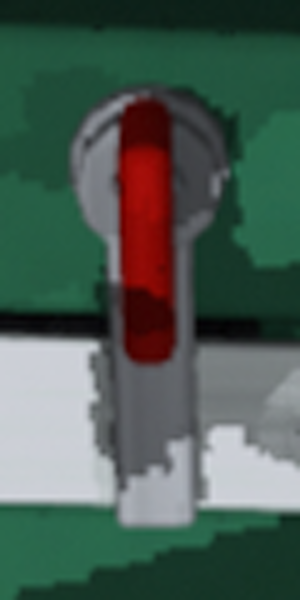

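```bash
python3 - <<'E'
from fit import *
c=np.load("pics/wrist1.npz")
o=[((24,63),(95,70,85)),((697,86),(0,0,0)),((663,506),(95,-70,85)),((74,490),(-95,-70,85)),((628,320),(78,0,91)),((139,350),(-55,0,120))]
o[0]=((24,63),(-95,70,85));o[1]=((697,86),(95,70,85))
x,r=fit(c,[(C(*a,155,130,3),b) for a,b in o],[510,-190,-.18]);print(x,r.round(2).tolist())
x,r=fit(c,[(C(*a,155,130,3),b) for a,b in o[:4]],[510,-190,-.18]);print(x,r.round(2).tolist())
tip=atz(c,*C(158,520,295,150,5),103); ax=atz(c,*C(150,175,295,150,5),103)
w1=atz(c,*C(146,100,295,150,5),137);w2=atz(c,*C(150,358,295,150,5),137)
k=atz(c,*C(150,175,295,150,5),95)
print(tip,w1,w2,(w1+w2)/2,np.linalg.norm(w1-w2)); d=w2-w1;print("latch yaw wing",np.arctan2(d[1],d[0])+np.pi/2)
kk=(w1+w2)/2;d=tip-kk;print(np.arctan2(d[1],d[0])+np.pi/2,np.hypot(*d[:2]))
E
```

```text
[ 5.16229210e+02 -1.88333941e+02 -1.83949617e-01] [[-2.9, -1.22], [2.85, -1.06], [0.66, 2.19], [-2.42, 1.65], [0.29, -0.0], [0.07, 0.65]]
[ 5.16758237e+02 -1.88860986e+02 -1.82866485e-01] [[-2.17, -0.57], [3.47, -0.67], [1.35, 2.5], [-1.63, 2.14]]
[ 558.33309549 -208.00467409  103.        ] [ 569.06925792 -125.489025    137.        ] [ 563.82532662 -163.6783194   137.        ] [ 566.44729227 -144.5836722   137.        ] 38.547646125795964
latch yaw wing -0.1364607771221591
-0.12725047400701328 63.93796735997463
```

>>> arm_command(targets=[{"tx": -0.002, "ty": -0.001, "tz": 0.03, "turn": -1, "grip": 0.05}, {"tx": 0, "ty": 0, "tz": 0.03, "turn": 0, "grip": 0.05}, {"tx": 0, "ty": 0, "tz": 0.03, "turn": 0, "grip": 0.05}, {"tx": 0, "ty": 0, "tz": 0.02, "turn": 0, "grip": 0.05}, {"tx": 0, "ty": 0, "tz": 0.012, "turn": 0, "grip": 0.05}, {"tx": 0, "ty": 0, "tz": 0, "turn": 0, "grip": 0.05}])

```text
clock: 3.12
ee_pos: [564.0, -151.3, 282.3]
tool_rot: [-3.141, 0.0, 1.434]
contact_force: [0.1, -0.5, 0.3]
opening: 0.587
```

>>> arm_command(targets=[{"tx": 0, "ty": 0, "tz": 0, "turn": 0, "grip": 0.0}, {"tx": 0, "ty": 0, "tz": 0, "turn": 0, "grip": 0.0}, {"tx": 0, "ty": 0, "tz": 0, "turn": 0, "grip": 0.0}, {"tx": 0, "ty": 0, "tz": 0, "turn": 0, "grip": 0.0}], newtons=30)

```text
clock: 3.62
ee_pos: [564.7, -151.1, 283.5]
tool_rot: [3.14, 0.0, 1.434]
contact_force: [-0.7, -0.4, 5.6]
opening: 0.084
```

```bash
python3 - <<'E'
from plant import *
import cv2,numpy as np
s=read_state();print(s["clock"],s["ee_pos"],s["tool_rot"],s["opening"],s["contact_force"],s["torque"])
for n in("wrist",):
    c=capture(n);cv2.imwrite(f"pics/{n}2.png",c["image"])
E
```

```text
3.625 [ 564.66104685 -151.11152686  283.52612209] [3.14008667e+00 2.62777036e-04 1.43404683e+00] 0.08391404478806885 [-0.70803071 -0.40700509  5.62447222] [-0.02029674  0.13789941 -0.08562235]
```

View pics/wrist2.png

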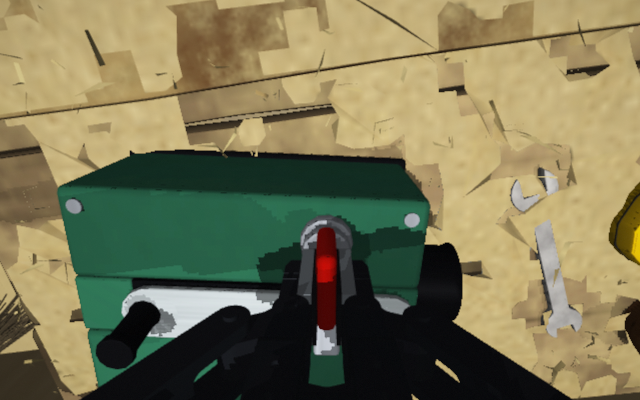

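>>> arm_command(targets=[{"tx": 0, "ty": 0, "tz": 0, "turn": 0, "grip": 0.016}, {"tx": 0.003, "ty": 0.001, "tz": -0.003, "turn": 0, "grip": 0.016}, {"tx": 0, "ty": 0, "tz": 0, "turn": 0, "grip": 0.016}, {"tx": 0, "ty": 0, "tz": 0, "turn": 0, "grip": 0}, {"tx": 0, "ty": 0, "tz": 0, "turn": 0, "grip": 0}, {"tx": 0, "ty": 0, "tz": 0, "turn": 0, "grip": 0}])

```text
clock: 4.42
ee_pos: [565.5, -148.0, 285.8]
tool_rot: [-3.141, -0.0, 1.434]
contact_force: [-1.6, 1.0, 3.9]
opening: 0.084
```

>>> arm_command(targets=[{"tx": 0, "ty": 0, "tz": 0, "turn": -5, "grip": 0}, {"tx": 0, "ty": 0, "tz": 0, "turn": -5, "grip": 0}, {"tx": 0, "ty": 0, "tz": 0, "turn": -5, "grip": 0}, {"tx": 0, "ty": 0, "tz": 0, "turn": -5, "grip": 0}, {"tx": 0, "ty": 0, "tz": 0, "turn": 0, "grip": 0}])

```text
clock: 5.05
ee_pos: [565.4, -148.0, 285.8]
tool_rot: [-3.141, -0.001, 1.784]
contact_force: [-2.7, 0.8, 4.8]
opening: 0.083
```

```bash
python3 - <<'E'
from plant import *
s=read_state();print(s["clock"],s["ee_pos"],s["tool_rot"],s["opening"],s["contact_force"],s["torque"],s["q"])
E
```

```text
5.05 [ 565.39238433 -148.01782029  285.75050654] [-3.14090047e+00 -6.31765689e-04  1.78411960e+00] 0.08283871277744641 [-2.68337886  0.81984823  4.83989613] [0.37158909 0.64507934 0.00970392] [ 0.53208167  0.62930244 -0.48107943  1.7811688   0.37934043  0.82501175
  0.08166099]
```

>>> arm_command(targets=[{"tx": 0, "ty": 0, "tz": 0, "turn": -6, "grip": 0}, {"tx": 0, "ty": 0, "tz": 0, "turn": -6, "grip": 0}, {"tx": 0, "ty": 0, "tz": 0, "turn": -6, "grip": 0}, {"tx": 0, "ty": 0, "tz": 0, "turn": -6, "grip": 0}, {"tx": 0, "ty": 0, "tz": 0, "turn": -6, "grip": 0}, {"tx": 0, "ty": 0, "tz": 0, "turn": -6, "grip": 0}, {"tx": 0, "ty": 0, "tz": 0, "turn": -6, "grip": 0}, {"tx": 0, "ty": 0, "tz": 0, "turn": -6, "grip": 0}, {"tx": 0, "ty": 0, "tz": 0, "turn": -6, "grip": 0}, {"tx": 0, "ty": 0, "tz": 0, "turn": -6, "grip": 0}])

```text
clock: 6.3
ee_pos: [565.0, -148.3, 285.7]
tool_rot: [-3.141, -0.002, 2.833]
contact_force: [-4.7, 1.2, 6.6]
opening: 0.086
```

>>> arm_command(targets=[{"tx": 0, "ty": 0, "tz": 0, "turn": -5, "grip": 0}, {"tx": 0, "ty": 0, "tz": 0, "turn": -2, "grip": 0}, {"tx": 0, "ty": 0, "tz": 0, "turn": 0, "grip": 0}, {"tx": 0, "ty": 0, "tz": 0, "turn": 0, "grip": 0}])

```text
clock: 6.8
ee_pos: [565.0, -148.4, 285.7]
tool_rot: [-3.141, -0.002, 2.952]
contact_force: [-3.7, 0.5, 6.7]
opening: 0.088
```

```bash
python3 - <<'E'
from plant import *
s=read_state();print(s["clock"],s["ee_pos"],s["tool_rot"],s["opening"],s["contact_force"],s["torque"],s["q"])
import cv2,numpy as np
c=capture("top");cv2.imwrite("pics/top3.png",c["image"][90:290,300:500])
E
```

```text
6.8 [ 565.04279303 -148.35681551  285.73549875] [-3.14075672e+00 -1.88581933e-03  2.95213979e+00] 0.08849364221328068 [-3.74741461  0.45833106  6.70777109] [0.11705971 1.06254298 0.0265483 ] [ 0.71563148  0.70765393 -0.75111753  1.77054908  0.59834799  0.90859519
  1.08202621]
```

View pics/top3.png

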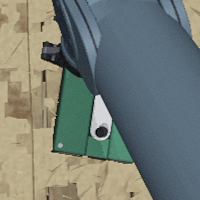

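>>> arm_command(targets=[{"tx": 0, "ty": 0, "tz": 0, "turn": 0, "grip": 0.03}, {"tx": 0, "ty": 0, "tz": 0, "turn": 0, "grip": 0.03}, {"tx": 0, "ty": 0, "tz": 0, "turn": 0, "grip": 0.03}, {"tx": 0, "ty": 0, "tz": -0.03, "turn": 0, "grip": 0.03}, {"tx": 0, "ty": 0, "tz": -0.03, "turn": 0, "grip": 0.03}, {"tx": 0, "ty": 0, "tz": -0.01, "turn": 0, "grip": 0.03}])

```text
clock: 7.6
ee_pos: [566.2, -148.2, 357.3]
tool_rot: [-3.142, 0.003, 2.952]
contact_force: [-0.6, 1.2, -0.4]
opening: 0.355
```

```bash
python3 -c "
from plan import *
plan([461.9,-177.4,355],-0.184,20)"
```

```text
pose [ 566.2 -148.2  357.3] [-3.1415e+00  2.9000e-03  2.9524e+00] delta [-104.3  -29.2   -2.3] dyaw deg -179.7
[{"tx": 0.0048, "ty": -0.0024, "tz": 0.0001, "turn": 8.99}, {"tx": 0.0044, "ty": -0.0031, "tz": 0.0001, "turn": 8.99}, {"tx": 0.0039, "ty": -0.0038, "tz": 0.0001, "turn": 8.99}, {"tx": 0.0032, "ty": -0.0044, "tz": 0.0001, "turn": 8.99}, {"tx": 0.0025, "ty": -0.0048, "tz": 0.0001, "turn": 8.99}, {"tx": 0.0017, "ty": -0.0051, "tz": 0.0001, "turn": 8.99}, {"tx": 0.0009, "ty": -0.0053, "tz": 0.0001, "turn": 8.99}, {"tx": 0.0001, "ty": -0.0054, "tz": 0.0001, "turn": 8.99}, {"tx": -0.0008, "ty": -0.0054, "tz": 0.0001, "turn": 8.99}, {"tx": -0.0016, "ty": -0.0052, "tz": 0.0001, "turn": 8.99}]
[{"tx": -0.0024, "ty": -0.0049, "tz": 0.0001, "turn": 8.99}, {"tx": -0.0031, "ty": -0.0044, "tz": 0.0001, "turn": 8.99}, {"tx": -0.0038, "ty": -0.0039, "tz": 0.0001, "turn": 8.99}, {"tx": -0.0043, "ty": -0.0032, "tz": 0.0001, "turn": 8.99}, {"tx": -0.0048, "ty": -0.0025, "tz": 0.0001, "turn": 8.99}, {"tx": -0.0051, "ty": -0.0017, "tz": 0.0001, "turn": 8.99}, {"tx": -0.0053, "ty": -0.0009, "tz": 0.0001, "turn": 8.99}, {"tx": -0.0054, "ty": -0.0001, "tz": 0.0001, "turn": 8.99}, {"tx": -0.0054, "ty": 0.0008, "tz": 0.0001, "turn": 8.99}, {"tx": -0.0052, "ty": 0.0016, "tz": 0.0001, "turn": 8.99}]
```

>>> arm_command(targets=[{"tx": 0.032, "ty": -0.016, "tz": 0, "turn": 0, "grip": 0.03}, {"tx": 0.032, "ty": -0.016, "tz": 0, "turn": 0, "grip": 0.03}, {"tx": 0.033, "ty": -0.017, "tz": 0, "turn": 10, "grip": 0.03}, {"tx": 0, "ty": 0, "tz": 0, "turn": 10, "grip": 0.03}, {"tx": 0, "ty": 0, "tz": 0, "turn": 10, "grip": 0.03}, {"tx": 0, "ty": 0, "tz": 0, "turn": 10, "grip": 0.03}, {"tx": 0, "ty": 0, "tz": 0, "turn": 10, "grip": 0.03}, {"tx": 0, "ty": 0, "tz": 0, "turn": 10, "grip": 0.03}, {"tx": 0, "ty": 0, "tz": 0, "turn": 10, "grip": 0.03}, {"tx": 0, "ty": 0, "tz": 0, "turn": 10, "grip": 0.03}])

```text
clock: 8.85
ee_pos: [460.8, -178.1, 355.0]
tool_rot: [-3.141, -0.0, 1.55]
contact_force: [-0.3, 0.2, 0.3]
opening: 0.349
```

>>> arm_command(targets=[{"tx": 0, "ty": 0, "tz": 0, "turn": 10, "grip": 0.03}, {"tx": 0, "ty": 0, "tz": 0, "turn": 10, "grip": 0.03}, {"tx": 0, "ty": 0, "tz": 0, "turn": 10, "grip": 0.03}, {"tx": 0, "ty": 0, "tz": 0, "turn": 10, "grip": 0.03}, {"tx": 0, "ty": 0, "tz": 0, "turn": 10, "grip": 0.03}, {"tx": 0, "ty": 0, "tz": 0, "turn": 10, "grip": 0.03}, {"tx": 0, "ty": 0, "tz": 0, "turn": 10, "grip": 0.03}, {"tx": 0, "ty": 0, "tz": 0, "turn": 10, "grip": 0.03}, {"tx": 0, "ty": 0, "tz": 0, "turn": 10, "grip": 0.03}, {"tx": 0, "ty": 0, "tz": 0, "turn": 10, "grip": 0.03}])

```text
clock: 10.1
ee_pos: [460.9, -178.1, 355.0]
tool_rot: [3.141, 0.001, -0.195]
contact_force: [0.9, 0.1, -0.1]
opening: 0.355
```

```bash
python3 - <<'E'
from plant import *
s=read_state();print(s["clock"],s["ee_pos"],s["tool_rot"],s["opening"],s["contact_force"],s["q"])
import cv2,numpy as np
c=capture("wrist");cv2.imwrite("pics/wrist4.png",c["image"]);np.savez("pics/wrist4.npz",**c)
E
```

```text
10.1 [ 460.87100493 -178.09534931  354.99565288] [ 3.14140264e+00  1.07662116e-03 -1.94746143e-01] 0.35539303858755955 [ 0.88361861  0.14703173 -0.0648296 ] [ 0.42796262  0.34831427 -0.1816213   1.98019087  0.08467369  0.82122929
 -1.56634206]
```

View pics/wrist4.png

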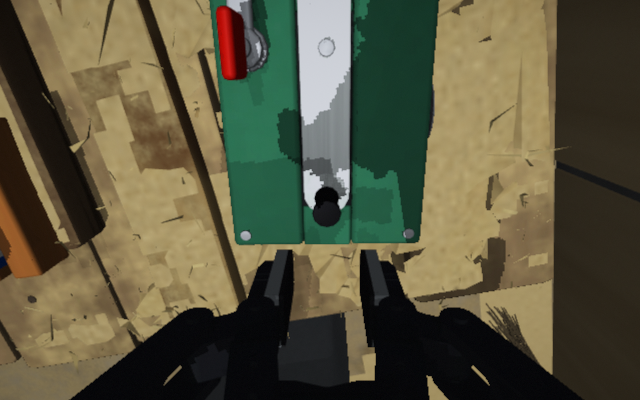

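The key wing now lies along the unit's x axis. The knob at (326,210) is centred between the fingers at columns 292 and 362. Descending to cage it.

>>> arm_command(targets=[{"tx": 0.001, "ty": 0, "tz": 0.03, "turn": -0.5, "grip": 0.03}, {"tx": 0, "ty": 0, "tz": 0.03, "turn": 0, "grip": 0.03}, {"tx": 0, "ty": 0, "tz": 0.015, "turn": 0, "grip": 0.03}, {"tx": 0, "ty": 0, "tz": 0.01, "turn": 0, "grip": 0.03}, {"tx": 0, "ty": 0, "tz": 0, "turn": 0, "grip": 0.023}, {"tx": 0, "ty": 0, "tz": 0, "turn": 0, "grip": 0.023}], newtons=20)

```text
clock: 10.9
ee_pos: [462.5, -178.4, 271.4]
tool_rot: [3.141, -0.001, -0.18]
contact_force: [0.1, -0.0, -0.1]
opening: 0.27
```

```bash
python3 - <<'E'
from h import *
from plant import *
s=read_state();p,r=s["ee_pos"],s["tool_rot"];print(s["clock"],p,r,s["opening"],s["contact_force"])
import cv2,json
c=np.load("pics/wrist4.npz");print("knob",atz(c,326,213,120), "predicted",proj(c,[461.9,-177.4,120]))
# arc rows relative to start: rotate about pivot
piv=np.array([516.2+.983*78,-187.5-.183*78]); v0=p[:2]-piv; print(piv,np.hypot(*v0),np.arctan2(-v0[1],-v0[0]))
n=20; tot=np.radians(96); st=tot/n
R=lambda a:np.array([[np.cos(a),-np.sin(a)],[np.sin(a),np.cos(a)]])
dv=R(st)@v0-v0; a=r[2]
print("per row tx,ty",dv@[np.cos(a),np.sin(a)],dv@[np.sin(a),-np.cos(a)],"turn",-np.degrees(st))
E
```

```text
10.9 [ 462.52658631 -178.42817842  271.38741349] [ 3.14138251e+00 -1.34418936e-03 -1.80063886e-01] 0.2695682812814444 [ 0.06555036 -0.01061411 -0.11496658]
knob [ 462.16994934 -178.51095941  120.        ] predicted [324.32557851 213.72035852]
[ 592.874 -201.774] 132.4215829886709 -0.17722550492813852
per row tx,ty 0.49587061082008405 11.079389637460029 turn -4.800000000000001
```

>>> arm_command(targets=[{"tx": 0.0005, "ty": 0.011, "tz": 0, "turn": -4.8, "grip": 0.023}, {"tx": 0.0005, "ty": 0.011, "tz": 0, "turn": -4.8, "grip": 0.023}, {"tx": 0.0005, "ty": 0.011, "tz": 0, "turn": -4.8, "grip": 0.023}, {"tx": 0.0005, "ty": 0.011, "tz": 0, "turn": -4.8, "grip": 0.023}])

```text
clock: 11.4
ee_pos: [462.0, -222.4, 271.5]
tool_rot: [3.141, -0.001, 0.158]
contact_force: [0.2, 1.4, 0.2]
opening: 0.268
```

```bash
python3 - <<'E'
from h import *
from plant import *
s=read_state();p,r=s["ee_pos"],s["tool_rot"];print(s["clock"],p,r,s["opening"],s["contact_force"])
c=capture("wrist");cv2.imwrite("pics/wrist5.png",c["image"])
v=p[:2]-[592.9,-201.8];print(np.hypot(*v),np.arctan2(-v[1],-v[0])+.184)
E
```

```text
11.4 [ 462.00180717 -222.38382164  271.50044885] [ 3.14106655e+00 -1.06216886e-03  1.57923296e-01] 0.26777675475982726 [0.19810578 1.39241251 0.18014756]
132.5067190757605 0.33997336299712644
```

View pics/wrist5.png

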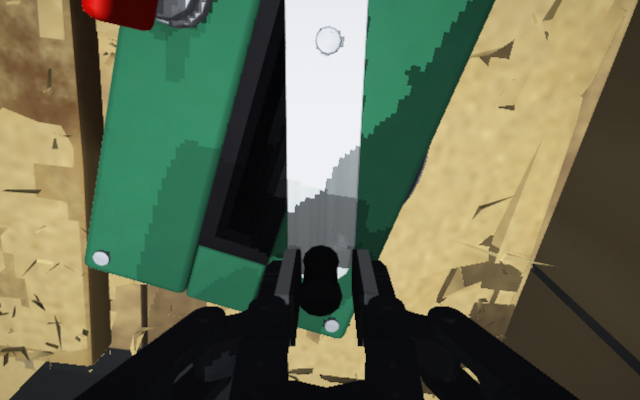

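The shutter is swinging and the slot is opening up, with the knob caged at (322,280).

>>> arm_command(targets=[{"tx": 0.0005, "ty": 0.011, "tz": 0, "turn": -4.8, "grip": 0.023}, {"tx": 0.0005, "ty": 0.011, "tz": 0, "turn": -4.8, "grip": 0.023}, {"tx": 0.0005, "ty": 0.011, "tz": 0, "turn": -4.8, "grip": 0.023}, {"tx": 0.0005, "ty": 0.011, "tz": 0, "turn": -4.8, "grip": 0.023}, {"tx": 0.0005, "ty": 0.011, "tz": 0, "turn": -4.8, "grip": 0.023}, {"tx": 0.0005, "ty": 0.011, "tz": 0, "turn": -4.8, "grip": 0.023}, {"tx": 0.0005, "ty": 0.011, "tz": 0, "turn": -4.8, "grip": 0.023}, {"tx": 0.0005, "ty": 0.011, "tz": 0, "turn": -4.8, "grip": 0.023}, {"tx": 0.0005, "ty": 0.011, "tz": 0, "turn": -4.8, "grip": 0.023}, {"tx": 0.0005, "ty": 0.011, "tz": 0, "turn": -4.8, "grip": 0.023}])

```text
clock: 12.7
ee_pos: [520.2, -312.0, 271.3]
tool_rot: [3.142, 0.001, 0.994]
contact_force: [-1.0, 0.3, 0.2]
opening: 0.27
```

```bash
python3 - <<'E'
from h import *
from plant import *
s=read_state();p,r=s["ee_pos"],s["tool_rot"];print(s["clock"],p,r,s["opening"],s["contact_force"],s["q"])
v=p[:2]-[592.9,-201.8];print(np.hypot(*v),np.arctan2(-v[1],-v[0])+.184)
E
```

```text
12.7 [ 520.16108647 -312.04447709  271.26150522] [3.14150796e+00 6.79251224e-04 9.93703191e-01] 0.2701089704902355 [-1.00618157  0.33852901  0.15575626] [ 0.77646201  0.67275824 -0.43352623  1.72991636  0.36707739  0.8201105
 -0.4044985 ]
132.07874268744027 1.1715651273334196
```

>>> arm_command(targets=[{"tx": 0.0005, "ty": 0.011, "tz": 0, "turn": -4.8, "grip": 0.023}, {"tx": 0.0005, "ty": 0.011, "tz": 0, "turn": -4.8, "grip": 0.023}, {"tx": 0.0005, "ty": 0.011, "tz": 0, "turn": -4.8, "grip": 0.023}, {"tx": 0.0005, "ty": 0.011, "tz": 0, "turn": -4.8, "grip": 0.023}, {"tx": 0.0005, "ty": 0.011, "tz": 0, "turn": -4.8, "grip": 0.023}, {"tx": 0.0, "ty": 0.003, "tz": 0, "turn": -1, "grip": 0.023}, {"tx": 0, "ty": 0, "tz": 0, "turn": 0, "grip": 0.03}, {"tx": 0, "ty": 0, "tz": 0, "turn": 0, "grip": 0.03}])

```text
clock: 13.7
ee_pos: [573.9, -331.6, 270.8]
tool_rot: [-3.142, 0.0, 1.428]
contact_force: [-0.7, -0.9, 0.5]
opening: 0.35
```

```bash
python3 - <<'E'
from h import *
from plant import *
s=read_state();p,r=s["ee_pos"],s["tool_rot"];print(s["clock"],p,r,s["opening"],s["contact_force"],s["q"])
c=capture("wrist");cv2.imwrite("pics/wrist6.png",c["image"])
v=p[:2]-[592.9,-201.8];print(np.hypot(*v),np.arctan2(-v[1],-v[0])+.184)
E
```

```text
13.7 [ 573.92905967 -331.60759511  270.84707719] [-3.14158465e+00  1.83306337e-04  1.42792986e+00] 0.34966083794255537 [-0.70227038 -0.93508068  0.47070085] [ 0.80166735  0.77538425 -0.52584875  1.56645347  0.45600113  0.9244122
 -0.02134114]
131.18654017943254 1.6096770867892456
```

View pics/wrist6.png

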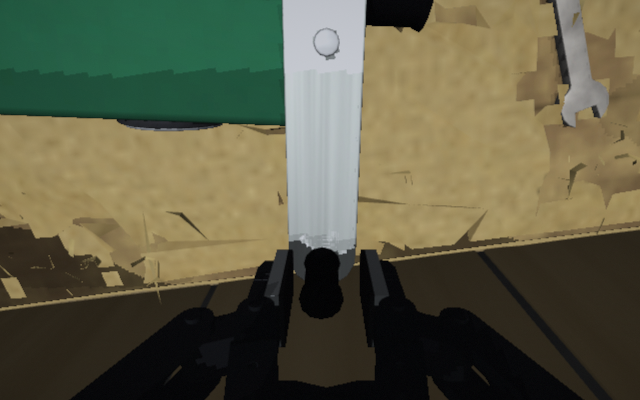

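The shutter lies across the unit at about 1.6 rad. Next I'll go up and over to the filter.

>>> arm_command(targets=[{"tx": 0, "ty": 0, "tz": -0.04, "turn": 0, "grip": 0.03}, {"tx": 0, "ty": 0, "tz": -0.05, "turn": 0, "grip": 0.04}, {"tx": 0, "ty": 0, "tz": -0.05, "turn": 0, "grip": 0.04}, {"tx": 0, "ty": 0, "tz": -0.01, "turn": 0, "grip": 0.04}])

```text
clock: 14.25
ee_pos: [575.0, -331.7, 425.0]
tool_rot: [3.135, 0.002, 1.428]
contact_force: [-0.5, -0.2, -0.6]
opening: 0.467
```

```bash
python3 -c "
from plan import *
plan([495,86.6,420],-0.033,12)"
```

```text
pose [ 575.  -331.7  425. ] [3.1353e+00 2.2000e-03 1.4282e+00] delta [-80.  418.3  -5. ] dyaw deg -83.7
[{"tx": 0.0336, "ty": -0.0115, "tz": 0.0004, "turn": 6.98}, {"tx": 0.0319, "ty": -0.0155, "tz": 0.0004, "turn": 6.98}, {"tx": 0.0298, "ty": -0.0193, "tz": 0.0004, "turn": 6.98}, {"tx": 0.0272, "ty": -0.0228, "tz": 0.0004, "turn": 6.98}, {"tx": 0.0243, "ty": -0.0259, "tz": 0.0004, "turn": 6.98}, {"tx": 0.0209, "ty": -0.0287, "tz": 0.0004, "turn": 6.98}, {"tx": 0.0173, "ty": -0.031, "tz": 0.0004, "turn": 6.98}, {"tx": 0.0134, "ty": -0.0329, "tz": 0.0004, "turn": 6.98}, {"tx": 0.0093, "ty": -0.0343, "tz": 0.0004, "turn": 6.98}, {"tx": 0.0051, "ty": -0.0351, "tz": 0.0004, "turn": 6.98}]
[{"tx": 0.0008, "ty": -0.0355, "tz": 0.0004, "turn": 6.98}, {"tx": -0.0035, "ty": -0.0353, "tz": 0.0004, "turn": 6.98}]
```

>>> arm_command(targets=[{"tx": 0.034, "ty": -0.012, "tz": 0, "turn": 7, "grip": 0.04}, {"tx": 0.032, "ty": -0.016, "tz": 0, "turn": 7, "grip": 0.04}, {"tx": 0.03, "ty": -0.019, "tz": 0, "turn": 7, "grip": 0.04}, {"tx": 0.027, "ty": -0.023, "tz": 0, "turn": 7, "grip": 0.04}, {"tx": 0.024, "ty": -0.026, "tz": 0, "turn": 7, "grip": 0.04}, {"tx": 0.021, "ty": -0.029, "tz": 0, "turn": 7, "grip": 0.04}, {"tx": 0.017, "ty": -0.031, "tz": 0, "turn": 7, "grip": 0.04}, {"tx": 0.013, "ty": -0.033, "tz": 0, "turn": 7, "grip": 0.04}, {"tx": 0.009, "ty": -0.034, "tz": 0, "turn": 7, "grip": 0.04}, {"tx": 0.005, "ty": -0.035, "tz": 0, "turn": 7, "grip": 0.04}])

```text
clock: 15.5
ee_pos: [505.1, 17.9, 419.9]
tool_rot: [-3.142, 0.001, 0.203]
contact_force: [0.8, 0.3, -0.5]
opening: 0.469
```

>>> arm_command(targets=[{"tx": 0.001, "ty": -0.035, "tz": 0, "turn": 7, "grip": 0.04}, {"tx": -0.004, "ty": -0.035, "tz": 0, "turn": 7, "grip": 0.04}, {"tx": 0, "ty": 0, "tz": 0, "turn": 0, "grip": 0.04}])

```text
clock: 15.88
ee_pos: [491.6, 88.8, 420.2]
tool_rot: [-3.141, 0.001, -0.033]
contact_force: [0.3, -0.7, -0.1]
opening: 0.466
```

```bash
python3 - <<'E'
from h import *
from plant import *
s=read_state();p,r=s["ee_pos"],s["tool_rot"];print(s["clock"],p,r,s["opening"],s["contact_force"],s["q"])
c=capture("wrist");cv2.imwrite("pics/wrist7.png",c["image"]);np.savez("pics/wrist7.npz",**c)
c2=capture("side");cv2.imwrite("pics/side7.png",c2["image"]);c2=capture("top");cv2.imwrite("pics/top7.png",c2["image"]);np.savez("pics/top7.npz",**c2)
E
```

```text
15.875 [491.57022984  88.7884725  420.18186065] [-3.14078477e+00  1.15200495e-03 -3.30610851e-02] 0.4663396985670551 [ 0.33054409 -0.66531088 -0.11825064] [ 0.13758831  0.30159616 -0.48601532  1.89039386  0.16535081  0.98988978
 -2.02489285]
```

View pics/wrist7.png

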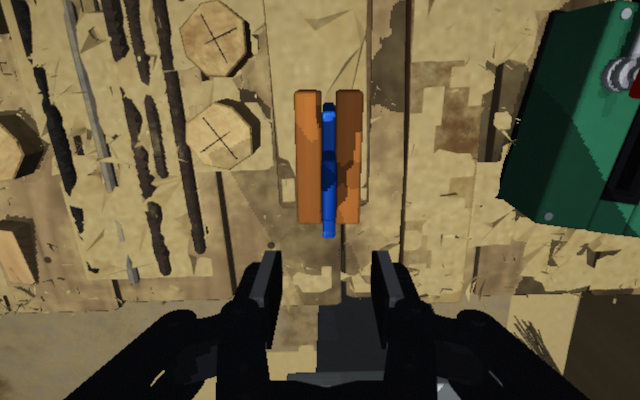

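View pics/top7.png

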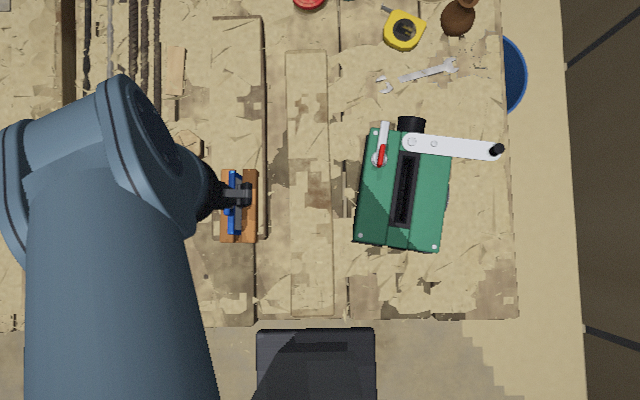

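The key and shutter are open and the slot is uncovered at (404,191) in the top view. In the wrist view the filter is at (329,170). Refining both.

```bash
python3 - <<'E'
from h import *
c=np.load("pics/wrist7.npz")
crop(c,285,80,90,170,4,"pics/e.png")
c=np.load("pics/top7.npz")
crop(c,375,140,60,100,6,"pics/f.png")
E
```

```text
(no output)
```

View pics/e.png

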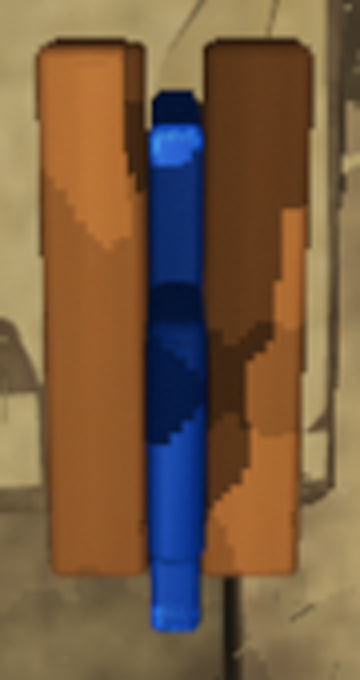

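View pics/f.png

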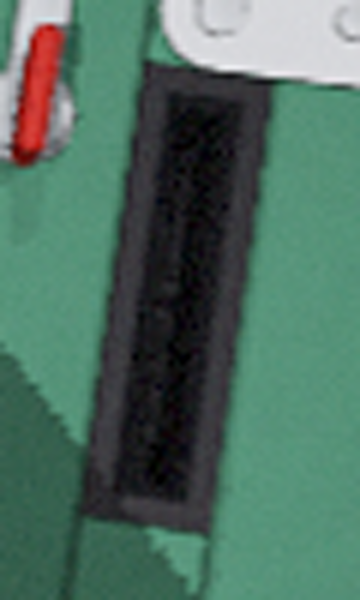

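```bash
python3 - <<'E'
from fit import *
c=np.load("pics/top7.npz")
o=[((145,65),(55.5,10.5,85)),((272,80),(55.5,-10.5,85)),((210,533),(-55.5,-10.5,85)),((80,513),(-55.5,10.5,85))]
x,r=fit(c,[(C(*a,375,140,6),b) for a,b in o],[516,-187,-.18]);print(x,r.round(2).tolist())
c=np.load("pics/wrist7.npz")
o=[((147,322),(22,5,164)),((205,322),(22,-5,164)),((201,560),(-22,-5,164)),((149,560),(-22,5,164)),((152,126),(50,5,132)),((203,126),(50,-5,132)),((152,630),(-50,5,132)),((199,630),(-50,-5,132))]
ob=[(C(*a,285,80,4),b) for a,b in o]
x,r=fit(c,ob,[500,86,-.03]);print(x,r.round(2).tolist())
x,r=fit(c,ob[:4],[500,86,-.03]);print(x,r.round(2).tolist())
E
python3 -c "
from plan import *
plan([499.5,86.6,420],-0.035,2)"
```

```text
[ 5.15510874e+02 -1.87158100e+02 -1.13475564e-01] [[1.44, 4.73], [-6.83, 3.25], [-1.39, -4.46], [7.25, -2.23]]
[ 4.99645232e+02  8.66847450e+01 -3.50881903e-02] [[-0.23, -0.71], [0.69, -0.69], [1.01, 2.16], [-0.5, 2.14], [-0.99, -1.0], [0.39, -0.99], [-0.59, 0.76], [0.16, 0.77]]
[ 4.99964859e+02  8.68382484e+01 -3.58670316e-02] [[-0.46, -1.18], [0.46, -1.16], [0.76, 1.75], [-0.76, 1.72]]
pose [492.6  85.  420.2] [ 3.1408e+00  9.0000e-04 -3.7400e-02] delta [ 6.9  1.6 -0.2] dyaw deg 0.1
[{"tx": 0.0034, "ty": -0.0009, "tz": 0.0001, "turn": -0.07}, {"tx": 0.0034, "ty": -0.0009, "tz": 0.0001, "turn": -0.07}]
```

```bash
python3 - <<'E'
from fit import *
c=np.load("pics/top7.npz")
o=[((168,95),(55.5,10.5,85)),((240,100),(55.5,-10.5,85)),((187,500),(-55.5,-10.5,85)),((113,492),(-55.5,10.5,85))]
x,r=fit(c,[(C(*a,375,140,6),b) for a,b in o],[516,-187,-.18]);print(x,r.round(2).tolist())
o=[((145,65),(61,17,85)),((272,80),(61,-17,85)),((210,533),(-61,-17,85)),((80,513),(-61,17,85))]
x,r=fit(c,[(C(*a,375,140,6),b) for a,b in o],[516,-187,-.18]);print(x,r.round(2).tolist())
E
```

```text
[ 5.16364239e+02 -1.87084894e+02 -1.72738548e-01] [[-0.41, -0.94], [0.42, -0.01], [0.3, 0.66], [-0.31, 0.13]]
[ 5.16044441e+02 -1.87017634e+02 -1.78853621e-01] [[0.11, 0.38], [-0.32, 0.86], [-0.24, -0.65], [0.48, -0.48]]
```

>>> arm_command(targets=[{"tx": 0.007, "ty": -0.002, "tz": 0.03, "turn": 0, "grip": 0.04}, {"tx": 0, "ty": 0, "tz": 0.03, "turn": 0, "grip": 0.04}, {"tx": 0, "ty": 0, "tz": 0.03, "turn": 0, "grip": 0.04}, {"tx": 0, "ty": 0, "tz": 0.017, "turn": 0, "grip": 0.04}, {"tx": 0, "ty": 0, "tz": 0, "turn": 0, "grip": 0.04}])

```text
clock: 16.65
ee_pos: [499.6, 86.9, 312.8]
tool_rot: [3.141, 0.002, -0.038]
contact_force: [0.4, 0.2, 0.4]
opening: 0.465
```

```bash
python3 - <<'E'
from h import *
from plant import *
s=read_state();p,r=s["ee_pos"],s["tool_rot"];print(s["clock"],p,r,s["opening"],s["contact_force"],s["q"])
c=capture("wrist");cv2.imwrite("pics/wrist8.png",c["image"])
c=capture("side");crop(c,240,130,160,150,5,"pics/side8.png")
E
```

```text
16.65 [499.58197897  86.92985068 312.79426402] [ 3.14099159e+00  2.21666826e-03 -3.79424735e-02] 0.4652433912725084 [0.36801498 0.16486996 0.41496547] [ 0.08785339  0.4641383  -0.43524886  1.96651279  0.2742167   0.77030144
 -2.11458805]
```

View pics/wrist8.png

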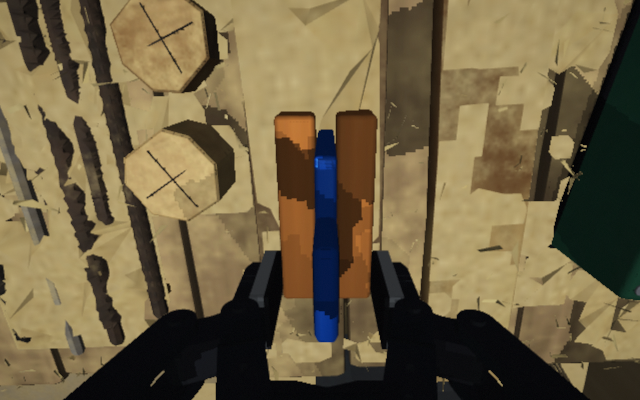

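View pics/side8.png

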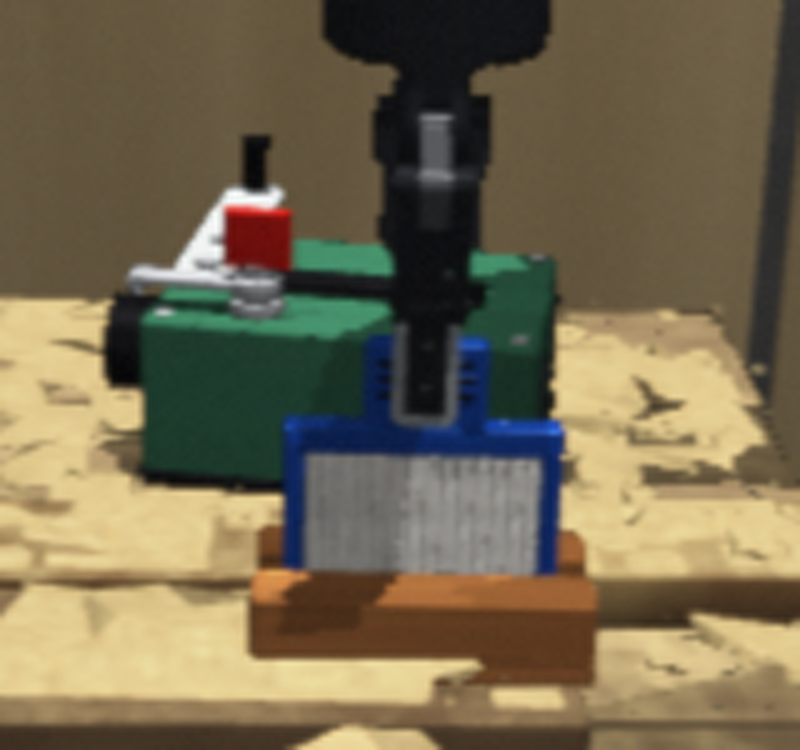

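The fingers straddle the tab centrally. Closing.

>>> arm_command(targets=[{"tx": 0, "ty": 0, "tz": 0, "turn": 0, "grip": 0}, {"tx": 0, "ty": 0, "tz": 0, "turn": 0, "grip": 0}, {"tx": 0, "ty": 0, "tz": 0, "turn": 0, "grip": 0}, {"tx": 0, "ty": 0, "tz": 0, "turn": 0, "grip": 0}, {"tx": 0, "ty": 0, "tz": 0, "turn": 0, "grip": 0}], newtons=50)

```text
clock: 17.38
ee_pos: [500.3, 87.8, 314.7]
tool_rot: [-3.141, -0.002, -0.037]
contact_force: [-0.5, -1.4, 5.8]
opening: 0.103
```

```bash
python3 - <<'E'
from plant import *
s=read_state();p,r=s["ee_pos"],s["tool_rot"];print(s["clock"],p,r,s["opening"],s["contact_force"],s["torque"])
E
```

```text
17.375 [500.32285679  87.80074104 314.67224078] [-3.14147162e+00 -1.89813355e-03 -3.72197364e-02] 0.10296941861833142 [-0.50826282 -1.44702237  5.76060244] [-0.16125709  0.15678716  0.02094608]
```

>>> arm_command(targets=[{"tx": 0, "ty": 0, "tz": -0.01, "turn": 0, "grip": 0}, {"tx": 0, "ty": 0, "tz": -0.02, "turn": 0, "grip": 0}, {"tx": 0, "ty": 0, "tz": -0.03, "turn": 0, "grip": 0}, {"tx": 0, "ty": 0, "tz": -0.035, "turn": 0, "grip": 0}, {"tx": 0, "ty": 0, "tz": -0.03, "turn": 0, "grip": 0}])

```text
clock: 18.0
ee_pos: [499.5, 87.8, 440.3]
tool_rot: [-3.141, -0.0, -0.037]
contact_force: [0.7, -0.5, -0.6]
opening: 0.104
```

```bash
python3 -c "
from plan import *
from h import *
s=read_state();print(s['q'],s['contact_force'],s['opening'])
plan([516.1,-187.1,435],-0.183,10)
c=capture('side');crop(c,240,70,160,150,5,'pics/side9.png')
"
```

```text
[ 0.14636956  0.29184767 -0.49093097  1.84960704  0.15808067  1.03805494
 -2.01523014] [ 0.66502397 -0.49898278 -0.5996428 ] 0.10379916663295762
pose [499.5  87.8 440.3] [-3.1414e+00 -4.0000e-04 -3.6900e-02] delta [  16.6 -274.9   -5.3] dyaw deg -8.4
[{"tx": 0.0027, "ty": 0.0274, "tz": 0.0005, "turn": 0.84}, {"tx": 0.0031, "ty": 0.0274, "tz": 0.0005, "turn": 0.84}, {"tx": 0.0035, "ty": 0.0273, "tz": 0.0005, "turn": 0.84}, {"tx": 0.0039, "ty": 0.0273, "tz": 0.0005, "turn": 0.84}, {"tx": 0.0043, "ty": 0.0272, "tz": 0.0005, "turn": 0.84}, {"tx": 0.0047, "ty": 0.0271, "tz": 0.0005, "turn": 0.84}, {"tx": 0.0051, "ty": 0.0271, "tz": 0.0005, "turn": 0.84}, {"tx": 0.0055, "ty": 0.027, "tz": 0.0005, "turn": 0.84}, {"tx": 0.0058, "ty": 0.0269, "tz": 0.0005, "turn": 0.84}, {"tx": 0.0062, "ty": 0.0268, "tz": 0.0005, "turn": 0.84}]
```

View pics/side9.png

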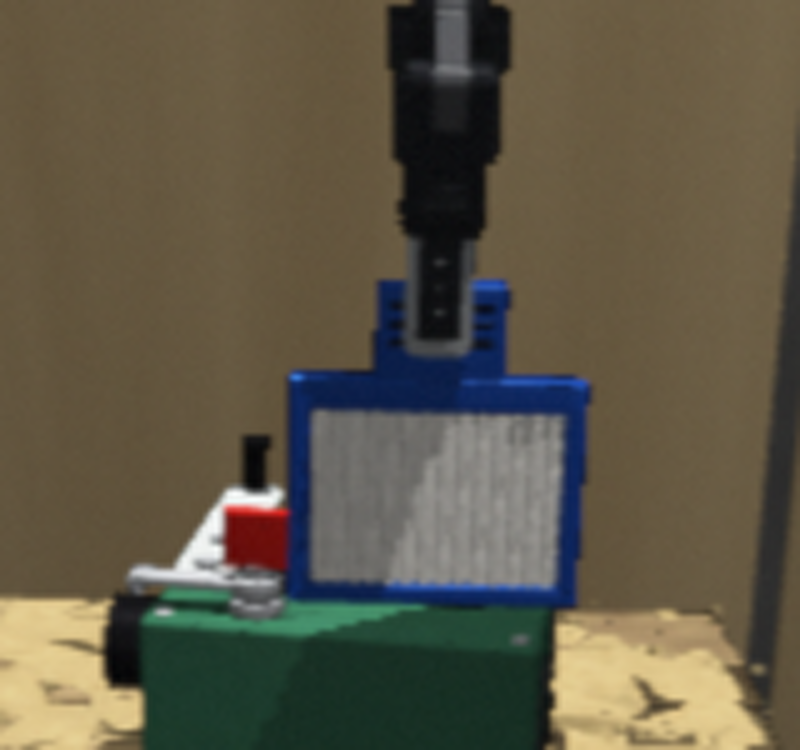

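>>> arm_command(targets=[{"tx": 0.003, "ty": 0.027, "tz": 0, "turn": 0.8, "grip": 0}, {"tx": 0.003, "ty": 0.027, "tz": 0, "turn": 0.8, "grip": 0}, {"tx": 0.004, "ty": 0.027, "tz": 0, "turn": 0.8, "grip": 0}, {"tx": 0.004, "ty": 0.027, "tz": 0, "turn": 0.9, "grip": 0}, {"tx": 0.004, "ty": 0.027, "tz": 0, "turn": 0.9, "grip": 0}, {"tx": 0.005, "ty": 0.027, "tz": 0, "turn": 0.8, "grip": 0}, {"tx": 0.005, "ty": 0.027, "tz": 0, "turn": 0.8, "grip": 0}, {"tx": 0.005, "ty": 0.027, "tz": 0, "turn": 0.8, "grip": 0}, {"tx": 0.006, "ty": 0.027, "tz": 0, "turn": 0.8, "grip": 0}, {"tx": 0.006, "ty": 0.027, "tz": 0, "turn": 0.8, "grip": 0}])

```text
clock: 19.3
ee_pos: [516.9, -186.6, 438.8]
tool_rot: [-3.141, 0.0, -0.18]
contact_force: [-0.0, -0.1, -0.3]
opening: 0.105
```

>>> arm_command(targets=[{"tx": 0, "ty": 0, "tz": 0, "turn": 0, "grip": 0}, {"tx": 0, "ty": 0, "tz": 0, "turn": 0, "grip": 0}])

```text
clock: 19.55
ee_pos: [517.1, -185.1, 438.6]
tool_rot: [-3.141, 0.0, -0.18]
contact_force: [0.1, 0.7, -1.0]
opening: 0.105
```

```bash
python3 -c "
from plan import *
from h import *
s=read_state();print(s['q'],s['contact_force'],s['opening'])
plan([516.5,-187.1,380],-0.183,3)
c=capture('wrist');cv2.imwrite('pics/wrist10.png',c['image']);np.savez('pics/wrist10.npz',**c)
c=capture('top');crop(c,350,100,130,150,4,'pics/top10.png')
"
```

```text
[ 0.51948753  0.34883519 -0.32452333  1.75688209  0.12470074  1.05641923
 -1.59881768] [ 0.09316654  0.74590904 -1.01868839] 0.10509322445900722
pose [ 517.1 -185.1  438.6] [-3.1409e+00  3.0000e-04 -1.7970e-01] delta [ -0.6  -2.  -58.6] dyaw deg -0.2
[{"tx": -0.0001, "ty": 0.0007, "tz": 0.0195, "turn": 0.06}, {"tx": -0.0001, "ty": 0.0007, "tz": 0.0195, "turn": 0.06}, {"tx": -0.0001, "ty": 0.0007, "tz": 0.0195, "turn": 0.06}]
```

View pics/wrist10.png

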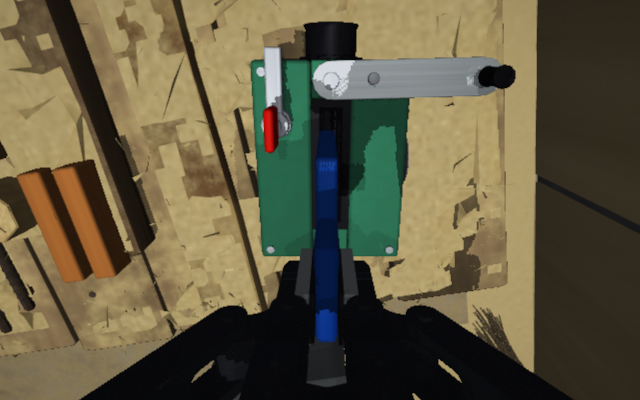

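View pics/top10.png

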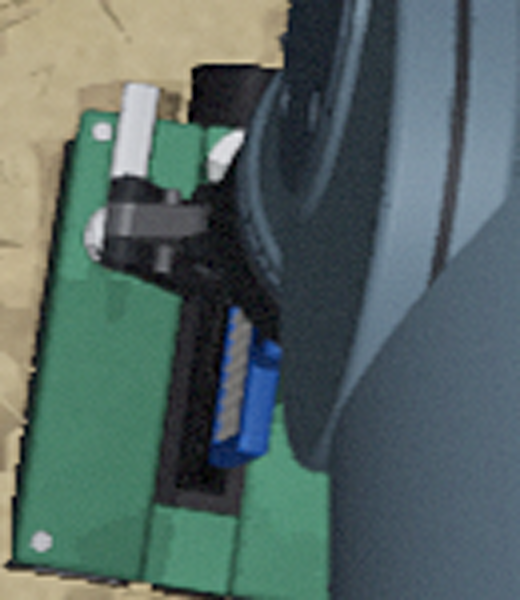

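The panel is lined up over the slot. I'll lower it to just above the mouth and check there.

>>> arm_command(targets=[{"tx": 0, "ty": 0.002, "tz": 0.025, "turn": 0.2, "grip": 0}, {"tx": 0, "ty": 0, "tz": 0.025, "turn": 0, "grip": 0}, {"tx": 0, "ty": 0, "tz": 0.02, "turn": 0, "grip": 0}, {"tx": 0, "ty": 0, "tz": 0.008, "turn": 0, "grip": 0}, {"tx": 0, "ty": 0, "tz": 0, "turn": 0, "grip": 0}, {"tx": 0, "ty": 0, "tz": 0, "turn": 0, "grip": 0}])

```text
clock: 20.4
ee_pos: [517.1, -187.5, 361.6]
tool_rot: [3.141, -0.001, -0.184]
contact_force: [0.9, 0.9, -1.1]
opening: 0.104
```

```bash
python3 -c "
from plan import *
from h import *
s=read_state();print(s['contact_force'],s['opening'])
plan([516.5,-187.1,380],-0.183,3)
c=capture('wrist');crop(c,245,60,160,150,5,'pics/wrist11.png');np.savez('pics/wrist11.npz',**c)
c=capture('side');crop(c,250,130,130,110,6,'pics/side11.png')
"
```

```text
[ 0.86673673  0.87552366 -1.05748656] 0.10439451672620578
pose [ 517.1 -187.5  361.6] [ 3.1414e+00 -1.5000e-03 -1.8350e-01] delta [-0.6  0.4 18.4] dyaw deg 0.0
[{"tx": -0.0002, "ty": -0.0001, "tz": -0.0061, "turn": -0.01}, {"tx": -0.0002, "ty": -0.0001, "tz": -0.0061, "turn": -0.01}, {"tx": -0.0002, "ty": -0.0001, "tz": -0.0061, "turn": -0.01}]
```

View pics/wrist11.png

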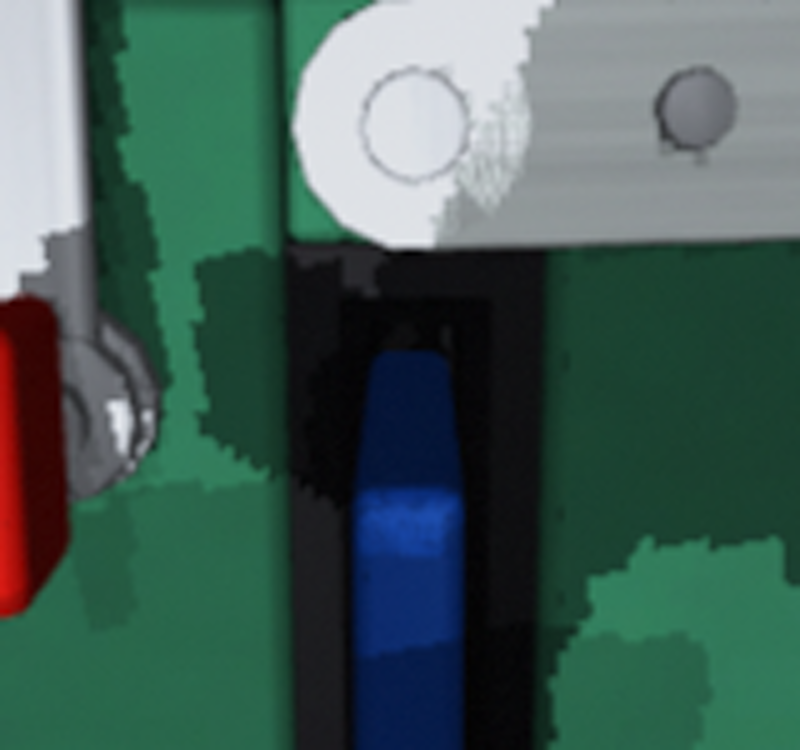

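View pics/side11.png

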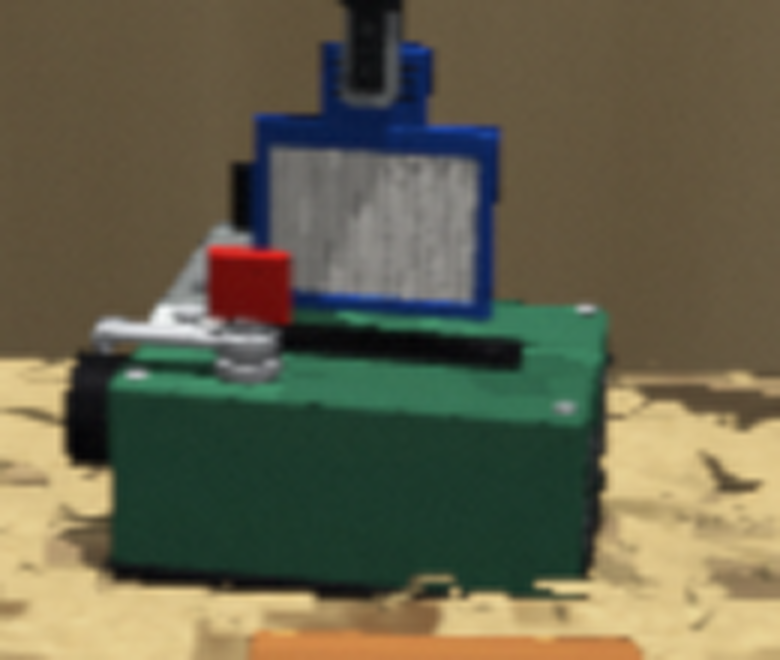

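```bash
python3 -c "
from fit import *
c=np.load('pics/wrist11.npz')
a=atz(c,*C(417,298,245,60,5),85); b=atz(c,*C(411,352,245,60,5),361.6-262.7)
o=atz(c,*C(417,245,245,60,5),85)
for p in (a,b,o):
  d=p[:2]-[516.1,-187.1];t=-.183;print(p, d@[np.cos(t),np.sin(t)], d@[-np.sin(t),np.cos(t)])
"
```

```text
[ 569.96069093 -198.92779973   85.        ] 55.11376115501556 -1.8287168384995938
[ 565.01728914 -197.14679984   98.9       ] 49.928796526604565 -0.9770574754001666
[ 576.90513852 -200.21217092   85.        ] 62.17598183720742 -1.827889206895217
```

Panel and slot agree within 0.5 mm along the slot and about 0.9 mm across it. I'll correct by 1 mm and lower slowly.

>>> arm_command(targets=[{"tx": 0, "ty": 0.001, "tz": 0, "turn": 0, "grip": 0}, {"tx": 0, "ty": 0, "tz": 0.008, "turn": 0, "grip": 0}, {"tx": 0, "ty": 0, "tz": 0.005, "turn": 0, "grip": 0}, {"tx": 0, "ty": 0, "tz": 0.005, "turn": 0, "grip": 0}, {"tx": 0, "ty": 0, "tz": 0.005, "turn": 0, "grip": 0}, {"tx": 0, "ty": 0, "tz": 0.005, "turn": 0, "grip": 0}])

```text
clock: 21.25
ee_pos: [516.5, -188.6, 332.3]
tool_rot: [-3.142, 0.0, -0.184]
contact_force: [0.6, -0.7, -1.2]
opening: 0.103
```

```bash
python3 -c "
from plan import *
s=read_state();print(s['clock'],s['ee_pos'],s['tool_rot'],s['contact_force'],s['torque'],s['opening'])
"
```

```text
21.25 [ 516.50608292 -188.60695799  332.2934252 ] [-3.14156777e+00  1.10093519e-04 -1.83762277e-01] [ 0.5727502  -0.66340642 -1.21785989] [-0.01377933  0.03528252  0.01588009] 0.10291691370290654
```

>>> arm_command(targets=[{"tx": 0, "ty": 0, "tz": 0.007, "turn": 0, "grip": 0}, {"tx": 0, "ty": 0, "tz": 0.007, "turn": 0, "grip": 0}, {"tx": 0, "ty": 0, "tz": 0.007, "turn": 0, "grip": 0}, {"tx": 0, "ty": 0, "tz": 0.007, "turn": 0, "grip": 0}, {"tx": 0, "ty": 0, "tz": 0.007, "turn": 0, "grip": 0}, {"tx": 0, "ty": 0, "tz": 0.007, "turn": 0, "grip": 0}, {"tx": 0, "ty": 0, "tz": 0.004, "turn": 0, "grip": 0}])

```text
clock: 22.12
ee_pos: [516.4, -188.6, 286.2]
tool_rot: [-3.142, 0.0, -0.184]
contact_force: [-0.2, 0.6, -1.1]
opening: 0.105
```

```bash
python3 -c "
from plan import *
s=read_state();print(s['clock'],s['ee_pos'],s['tool_rot'],s['contact_force'],s['torque'],s['opening'])
"
```

```text
22.125 [ 516.41660619 -188.55063101  286.16390538] [-3.14153611e+00  4.76106298e-04 -1.83687284e-01] [-0.24905769  0.60848145 -1.14730911] [-0.00058953  0.05388405  0.0135699 ] 0.10524928073898629
```

Its underside should be about 8 mm above the floor. Creeping down to contact.

>>> arm_command(targets=[{"tx": 0, "ty": 0, "tz": 0.003, "turn": 0, "grip": 0}, {"tx": 0, "ty": 0, "tz": 0.002, "turn": 0, "grip": 0}, {"tx": 0, "ty": 0, "tz": 0.002, "turn": 0, "grip": 0}, {"tx": 0, "ty": 0, "tz": 0.001, "turn": 0, "grip": 0}, {"tx": 0, "ty": 0, "tz": 0.001, "turn": 0, "grip": 0}, {"tx": 0, "ty": 0, "tz": 0, "turn": 0, "grip": 0}])

```text
clock: 22.88
ee_pos: [516.5, -188.6, 277.7]
tool_rot: [3.142, -0.0, -0.184]
contact_force: [-0.5, 0.3, -1.4]
opening: 0.104
```

```bash
python3 -c "
from plan import *
s=read_state();print(s['clock'],s['ee_pos'],s['tool_rot'],s['contact_force'],s['torque'],s['opening'])
"
```

```text
22.875 [ 516.54272618 -188.62449541  277.73524104] [ 3.14153942e+00 -1.84281276e-04 -1.83785599e-01] [-0.45526203  0.29279376 -1.3538284 ] [-0.00326291  0.06134755 -0.0067403 ] 0.10410353133539675
```

>>> arm_command(targets=[{"tx": 0, "ty": 0, "tz": 0.001, "turn": 0, "grip": 0}, {"tx": 0, "ty": 0, "tz": 0.001, "turn": 0, "grip": 0}, {"tx": 0, "ty": 0, "tz": 0, "turn": 0, "grip": 0}])

```text
clock: 23.25
ee_pos: [516.6, -188.6, 277.6]
tool_rot: [3.141, -0.0, -0.184]
contact_force: [-6.6, 1.3, 18.7]
opening: 0.107
```

>>> arm_command(targets=[{"tx": 0, "ty": 0, "tz": 0.001, "turn": 0, "grip": 0}, {"tx": 0, "ty": 0, "tz": 0, "turn": 0, "grip": 0}])

```text
clock: 23.5
ee_pos: [516.7, -188.5, 277.5]
tool_rot: [3.14, -0.0, -0.184]
contact_force: [-9.9, 3.1, 28.5]
opening: 0.106
```

Firm contact came at TCP z = 277.6, exactly the predicted home height (underside at 15 mm). Relaxing the push and releasing.

>>> arm_command(targets=[{"tx": 0, "ty": 0, "tz": -0.003, "turn": 0, "grip": 0}, {"tx": 0, "ty": 0, "tz": 0, "turn": 0, "grip": 0.03}, {"tx": 0, "ty": 0, "tz": 0, "turn": 0, "grip": 0.03}, {"tx": 0, "ty": 0, "tz": 0, "turn": 0, "grip": 0.03}, {"tx": 0, "ty": 0, "tz": -0.02, "turn": 0, "grip": 0.03}, {"tx": 0, "ty": 0, "tz": -0.04, "turn": 0, "grip": 0.03}, {"tx": 0, "ty": 0, "tz": -0.05, "turn": 0, "grip": 0.03}, {"tx": 0, "ty": 0, "tz": -0.05, "turn": 0, "grip": 0.03}], newtons=20)

```text
clock: 24.5
ee_pos: [516.3, -188.5, 439.0]
tool_rot: [-3.141, 0.001, -0.184]
contact_force: [0.2, -1.1, -0.0]
opening: 0.349
```

```bash
python3 -c "
from plan import *
from h import *
s=read_state();print(s['clock'],s['ee_pos'],s['contact_force'],s['opening'])
c=capture('wrist');cv2.imwrite('pics/wrist12.png',c['image']);np.savez('pics/wrist12.npz',**c)
c=capture('side');crop(c,250,130,130,110,6,'pics/side12.png');np.savez('pics/side12.npz',**c)
"
```

```text
24.5 [ 516.29566406 -188.54462692  438.96026176] [ 0.20669944 -1.09007671 -0.04791407] 0.3491813639484411
```

View pics/wrist12.png

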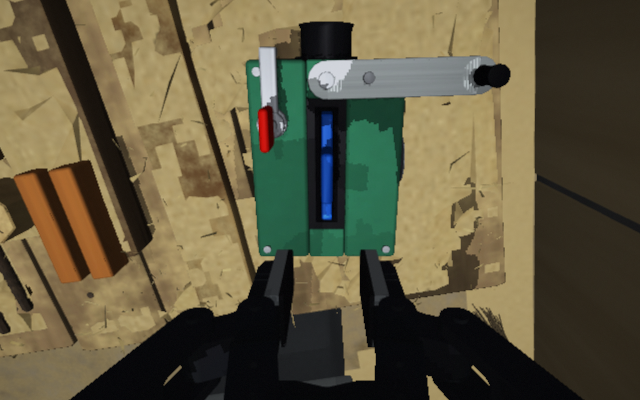

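View pics/side12.png

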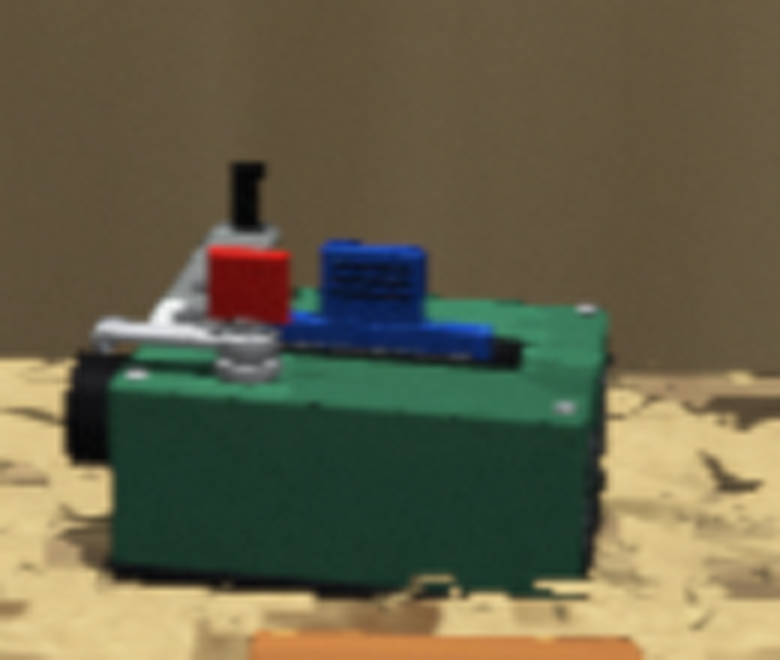

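The panel sits in the slot, clear of the gripper, with the key and shutter open. A quick height check, then I'll hand it in.

```bash
python3 -c "
from h import *
c=np.load('pics/wrist12.npz')
for u,v in [(327,155),(328,165),(328,178),(327,190),(328,118),(327,130),(327,216),(280,190),(370,200)]: print(u,v,dep(c,u,v).round(1))
a=atz(c,327.5,112,95);b=atz(c,327.5,220,95);print(a,b,(a+b)/2,np.linalg.norm(a-b),np.arctan2(*(a-b)[[1,0]]))
c=np.load('pics/side12.npz')
print(proj(c,[516.1+.983*0,-187.1,127]),'seen',250+375/6,130+246/6)
"

```

```text
327 155 [ 536.1 -193.1  126. ]
328 165 [ 599.5 -204.3  408.3]
328 178 [ 517.2 -190.5  127.1]
327 190 [ 507.  -187.7  126.7]
328 118 [ 561.2 -198.7   95.3]
327 130 [ 551.1 -196.    94.5]
327 216 [ 470.7 -181.    94.5]
280 190 [ 501.7 -141.1   85.4]
370 200 [ 475.7 -224.2   85.2]
[ 566.25956445 -199.24916258   95.        ] [ 466.80380106 -180.78625422   95.        ] [ 516.53168275 -190.0177084    95.        ] 101.15496951033597 -0.18354993726441765
[311.39042378 170.21287396] seen 312.5 171.0
```

```bash
python3 -c "
from plant import *
print(job_done())"
```

```text
the job is handed in; nothing more can be done
None
```

The filter panel is home in the slot and released, and I handed the job in at about 24.6 s of the 64 s. No verdict was reported.

I turned the key a quarter-turn to its stop. Then I swung the shutter to about 1.6 rad with the fingers caged round the knob, and moved the panel from its stand into the slot. The panel went in with no side force and met the floor at the predicted height. The push peaked at about 29 N before I let go.

**Last checks from the wrist and side cameras:**
- **Height:** the tab top reads about 127 mm and the frame top about 95 mm, both as expected for a panel that is fully home.
- **Alignment:** the panel's yaw is -0.1835 rad, against about -0.183 for the slot.
- **Key and shutter:** both still open.
- **Gripper:** clear of everything.

**One disagreement:** the wrist camera puts the panel about 3 mm further toward -y than the slot position I measured with the top camera. That camera had already shown the slot end itself about 1.8 mm off in the same direction. I take most of the difference as calibration error, since a panel sitting fully down can only be about 1.5 mm off across the slot.

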